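# Index the test turntable to face the probe

### The arm

A 7-joint arm with a two-finger parallel gripper is mounted at the origin on the work surface. World frame = base frame: x ahead of the robot, y to its left, z up, the work surface at z = 0. Lengths are in m, angles in rad, forces in N, time in s.
With the tool pointing down it reaches from about 0.35 to 0.9 m from the base axis. Payload 8.1 kg.
Tool frame: the origin (TCP) lies on the centre line of the jaws, within the pads' length; the fingertips stand 17 mm ahead of it and the grasp point (between the pads) lies 2 mm behind it; x points along the fingers, z is the direction in which the jaws open and shut, and the axes are right-handed (so a half turn about x gives the same grasp; the last joint's range is limited). The gripper opens to 85 mm and grips with 20 to 120 N. Pads are 22 mm wide; open, the fingers measure 114 mm over their backs; the gripper's body (76 mm by 85 mm) begins 54 mm behind the grasp point. The pads swing forward as they close: fully open they stand 13 mm farther back than shut.
Start: joints at [1.123, 0.434, 0.025, 1.573, -0.012, 1.134, -0.075], TCP at [0.211, -0.588, 0.248] pointing down, gripper open.
Joint ranges: [-2.62, 2.62], [-0.44, 2.09], [-1.27, 1.32], [0.08, 2.57], [-1.32, 4.46], [0.12, 2], [-2.74, 2.74]. Speed limits (rad/s): [2.22, 2.22, 3.01, 3.01, 3.14, 3.14, 3.14].

### API

Orientations are given as a unit quaternion [x, y, z, w].
In Python, from rig import r gives the robot as it stands.
- The arm moves only by the tool move_arm, never from a script. Its argument "plan" is a list of rows, each an object with "delta_pos": the shift along the tool's x, y, z in cm, a list of three; "delta_rot": the turn, a rotation vector about the tool's x, y, z in rad, a list of three. A call has 1 to 10 rows; each row shifts and turns the commanded pose from where the row before left it, along the tool's axes as they then stand; what a row does not reach is not made up. A row lasts 1/10 s, in which the tool goes at most 50 mm and 8.59 degrees, less where a joint would pass 70% of its speed; a pose out of reach is approached as far as the arm can. A call with a gripper value outside its range is refused whole. "grip" is the opening, from 0 (shut) to 1 (fully open), set as the call begins (left out, the last holds). The fingers move at their own pace and stop on an object; the grip force is fixed at half the most. Time passes only in rows, so rows that do not move let the fingers close. It gives the time, the measured TCP pose, the force and the opening at its end, in the units of the state.
- r.read_state(): the state, without advancing time (a new reading comes with each control period).
- r.snapshot(name): name is "side" or "top" or "wrist"; returns a dict with "frame" (480x640x3 uint8, red, green, blue), "fovy" (degrees; the focal length in pixels is half the picture's height over the tangent of half this angle, whatever the lens; pixels are square), "cx", "cy" (the principal point, pixels), "rvec" (rotation vector, rad) and "tvec" (3), from world to camera coordinates, as OpenCV has them. Camera axes: x right, y down, z forward; pixel columns grow to the right and rows downward; lengths in m; the calibration is good to about 2 mm. A picture is of the moment at which its call begins. There is no depth.
- r.close_job(): hands the job in, once; it reports no verdict.
The state is a dict: "t": time; "joints": joint angles; "qvel": joint speeds; "tau": joint torques, N m; "position": TCP position; "ee_rot": TCP orientation; "force": force on the tool from outside, world axes, zero at the start; "ft_torque": the same for the moment, N m; "grip_width": finger opening in m.
Only numpy, scipy, OpenCV 4.12 (cv2) and the standard library are available. Lean on these libraries where they do the work, as an engineer would, in place of code of your own. Each camera call takes 0.05 s, during which the arm holds its last target.

### The job

On the test bench, turn the round indexing turntable by its upright grip post until the finned heat sink on its circuit board faces the ball-ended pickup probe (not the flat-topped rest post), and leave it clicked into that index position.

Things in the scene. Friction and masses are not known exactly. Their poses are not given: they have to be found in the camera images.
- table_axis (a point): Centre of the round aluminium plate (230 mm wide, top 50 mm above the bench), on its upright turning axis. The frame turns with the plate: x points to the heat sink, y to the grip post, z up. It turns endlessly both ways, with six sprung index positions 60 deg apart (some 6 N at the grip post to leave one; pulls in from 20 deg, to within 5 deg). Probe and rest post each line up with one.
- heat_sink (a point): Top centre of the dark finned heat sink (40 x 50 mm, 28 mm high) at one end of the green circuit board (150 x 80 mm) fixed on the plate; 62 mm from the turning axis, 88 mm above the bench. Small metal connectors are at the board's other end.
- grip_post (a point): Half-way up the black upright round grip post fixed on the plate: 16 mm wide, 50 mm tall (from 50 to 100 mm above the bench), 92 mm from the turning axis, 90 deg counterclockwise from above from the heat sink. The board's edge is 50 mm from it; all on the board is lower than 90 mm. On its circle it stays 63 mm (centre to centre) from the probe and the rest post.
- probe_ball (a point): Centre of the 28 mm brass ball atop the pickup probe, a thin steel post on a dark round foot (44 mm wide) fixed to the bench 155 mm from the turning axis; ball centre 92 mm above the bench. The rest post, alike but with a flat 40 mm disc on top (95 mm tall), stands as far from the axis, 120 deg round it from the probe; which is on which side varies.

How it is judged:
By the outcome, as a careful person would: the job done as asked, in the order asked, and still so for the second after the job is handed in, with the robot touching nothing.
It also fails if it takes over 45 s, if anything falls off the work surface, if the arm or the gripper's body presses on something with over 40 N, if the wrist force passes 120 N, or if a joint passes its speed limit or range.

## Working session

There is one attempt and no reset: what is moved stays moved. The work goes in short steps, Python scripts to look and compute and a tool call to move; the robot and the scene stay as the last step left them, time stands still between calls to the robot, and variables do not carry over. Pictures are saved under pics/ and viewed, and the job is handed in when it is done.

Besides the shell and the picture viewer there is one more tool, called after "Emit:" in YAML: its name, and indented under it one key for each argument. move_arm: Moves the arm, as the interface text tells. Its arguments: {"type":"object","properties":{"plan":{"type":"array","items":{"type":"object","properties":{"delta_pos":{"type":"array","items":{"type":"number"}},"delta_rot":{"type":"array","items":{"type":"number"}}}}},"grip":{"type":"number"}},"required":["plan"]}

```bash
mkdir -p pics; python3 - <<'E'
from rig import r
import cv2
print(r.read_state())
for n in ["top","side","wrist"]:
    s=r.snapshot(n); cv2.imwrite(f"pics/{n}0.png",s["frame"][:,:,::-1]); print(n,{k:v for k,v in s.items() if k!="frame"})
E
```

```text
{'t': 0.0, 'joints': array([ 1.12337233,  0.43520677,  0.0249835 ,  1.57410147, -0.01160794,
        1.13403239, -0.07507424]), 'qvel': array([ 0.00139193,  0.00067238,  0.0006791 , -0.00120902,  0.00089594,
        0.00104898, -0.00122985]), 'tau': array([-8.49526950e-04, -6.70479512e+01,  1.02418128e+00, -3.16215456e+01,
        1.53640652e-02,  1.24630632e-02,  2.43601721e-05]), 'position': array([ 0.21104735, -0.5877657 ,  0.24753447]), 'ee_rot': array([ 0.40710744,  0.57884522, -0.40654002,  0.57786413]), 'force': array([-0.56185047,  0.40717752, -0.1363886 ]), 'ft_torque': array([-0.03478697,  0.01730646, -0.00911929]), 'grip_width': 0.08554099606514977}
top {'fovy': 50.22722178385335, 'cx': 312.2696472230736, 'cy': 238.7631415993261, 'rvec': array([ 2.18929204, -2.1970833 ,  0.06988995]), 'tvec': array([0.04917629, 0.62509996, 0.81428564])}
side {'fovy': 51.392623388218944, 'cx': 318.395547878033, 'cy': 240.31109679481375, 'rvec': array([ 0.3530898 , -2.73207094,  1.30021153]), 'tvec': array([0.59488607, 0.16343109, 0.69359833])}
wrist {'fovy': 64.73268899888998, 'cx': 322.17313603717105, 'cy': 235.4652879549745, 'rvec': array([-2.36437781,  1.66374851,  0.24802149]), 'tvec': array([-0.62428048, -0.0382539 ,  0.37901743])}
```

View pics/top0.png

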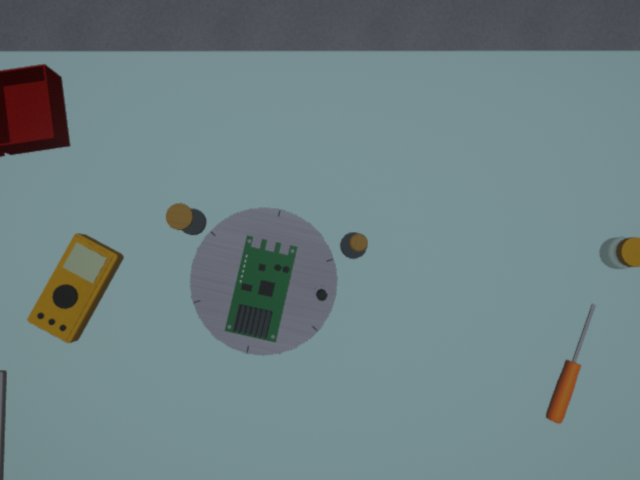

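View pics/side0.png

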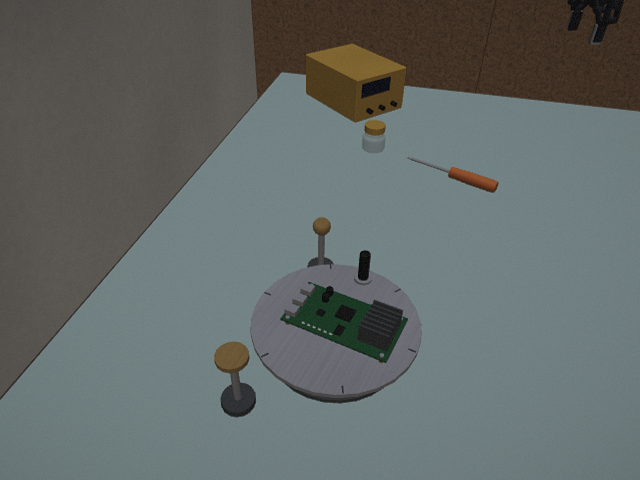

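The top view shows the ball probe at (358,243), the flat rest post at (179,217), the heat sink at (253,322), the grip post at (322,295) and the plate centre near (264,281). The side view agrees: the ball is at (321,226), the disc at (232,356) and the grip post top at (365,253).

```bash
cat > h.py <<'E'
import numpy as np, cv2
def K(s):
    f=240/np.tan(np.radians(s["fovy"]/2)); return np.array([[f,0,s["cx"]],[0,f,s["cy"]],[0,0,1]])
def px2w(s,p,z):
    R=cv2.Rodrigues(s["rvec"])[0]; d=R.T@np.linalg.inv(K(s))@[p[0],p[1],1]; c=-R.T@s["tvec"]
    return c+d*(z-c[2])/d[2]
def proj(s,P): return cv2.projectPoints(np.array(P,float).reshape(-1,3),s["rvec"],s["tvec"],K(s),None)[0][:,0]
E
python3 - <<'E'
from h import *; from rig import r
s=r.snapshot("top")
hsv=cv2.cvtColor(s["frame"],cv2.COLOR_RGB2HSV)
A=px2w(s,(264,281),.05);B=px2w(s,(358,243),.092);D=px2w(s,(179.5,217),.095);H=px2w(s,(253,321),.088);G=px2w(s,(322,294.5),.1)
for n,p in zip("ABDHG",(A,B,D,H,G)):
    v=p-A; print(n,p.round(4),np.hypot(*v[:2]).round(4),np.degrees(np.arctan2(v[1],v[0])).round(1))
q=r.snapshot("side"); print(proj(q,[A,B,D,H,G]).round(1))
for z in (-.01,): pass
cv2.imwrite("pics/crop.png",cv2.resize(s["frame"][180:380,140:400,::-1],None,fx=3,fy=3,interpolation=cv2.INTER_CUBIC))
E
```

```text
A [0.5578 0.1225 0.05  ] 0.0 0.0
B [ 0.6144 -0.0205  0.092 ] 0.1538 -68.4
D [0.6536 0.2435 0.095 ] 0.1544 51.6
H [0.4999 0.1352 0.088 ] 0.0593 167.6
G [0.539  0.0334 0.1   ] 0.091 -101.9
[[336.8 319.2]
 [322.4 225.4]
 [233.2 353.3]
 [380.6 315.1]
 [365.  251.9]]
```

View pics/crop.png

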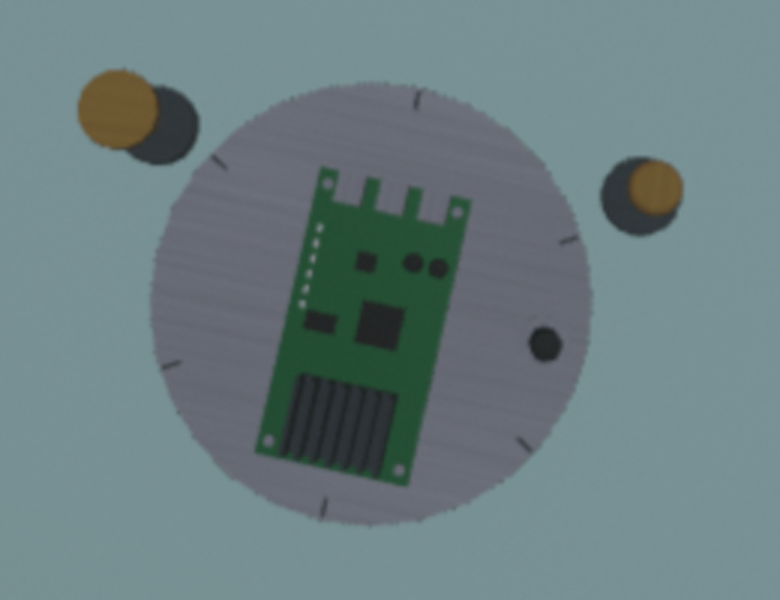

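View pics/wrist0.png

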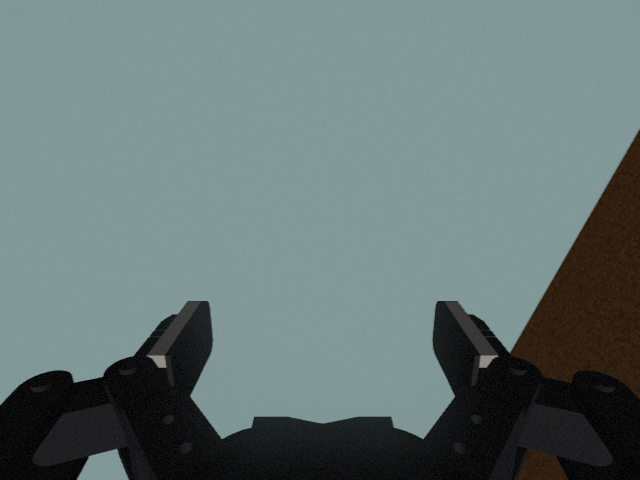

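```bash
python3 - <<'E'
from h import *; from rig import r
from scipy.optimize import least_squares
from scipy.spatial.transform import Rotation as Ro
s=r.snapshot("top");q=r.snapshot("side")
u=lambda a:np.array([np.cos(a),np.sin(a)])
def pts(p):
    A=p[:2];f=lambda rr,a,z:[*(A+rr*u(a)),z]
    return [f(0,0,.05),f(.155,p[2],.092),f(.155,p[2]+2*np.pi/3,.095),f(.092,p[3],.1),f(.062,p[3]-np.pi/2,.088)]
ot=np.array([[264,281],[358,243],[179.5,217],[322,294.5],[253,321]])
os=np.array([[336,322],[321.5,226.5],[232.5,355],[365,252.5],[381.5,313]])
fun=lambda p:np.r_[(proj(s,pts(p))-ot).ravel(),(proj(q,pts(p))-os).ravel()]
R=least_squares(fun,[.557,.122,-1.2,-1.78],loss="soft_l1")
print(R.x[:2].round(4),np.degrees(R.x[2:]).round(2));print(fun(R.x).reshape(2,-1,2).round(1))
print("post",np.round(pts(R.x)[3],4))
M=Ro.from_quat(r.read_state()["ee_rot"]).as_matrix();print(M.round(3))
E
```

```text
[0.5582 0.1233] [ -68.25 -101.87]
[[[-0.5 -0.3]
  [ 0.1 -0.8]
  [-1.  -0.3]
  [ 0.1 -0.2]
  [-0.6  1.6]]

 [[ 0.4 -2.4]
  [ 0.1 -1.3]
  [-0.2 -0.8]
  [-0.2 -0.7]
  [ 0.8  3. ]]]
post [0.5393 0.0333 0.1   ]
[[-0.     0.941  0.338]
 [ 0.     0.338 -0.941]
 [-1.    -0.    -0.   ]]
```

Emit:
move_arm:
  plan:
    - {"delta_pos": [0,2.6,-2.35]}
    - {"delta_pos": [0,2.6,-2.35]}
    - {"delta_pos": [0,2.6,-2.35]}
    - {"delta_pos": [0,2.6,-2.35]}
    - {"delta_pos": [0,2.6,-2.35]}
    - {"delta_pos": [0,2.6,-2.35]}
    - {"delta_pos": [0,2.6,-2.35]}
    - {"delta_pos": [0,2.6,-2.35]}
    - {"delta_pos": [0,2.6,-2.35]}
    - {"delta_pos": [0,2.6,-2.35]}
  grip: 1

```text
invalid input at $.plan[0]: expected keys delta_pos, delta_rot
```

Emit:
move_arm:
  plan:
    - {"delta_pos": [0,2.6,-2.35]}
    - {"delta_pos": [0,2.6,-2.35]}
    - {"delta_pos": [0,2.6,-2.35]}
    - {"delta_pos": [0,2.6,-2.35]}
    - {"delta_pos": [0,2.6,-2.35]}
    - {"delta_pos": [0,2.6,-2.35]}
    - {"delta_pos": [0,2.6,-2.35]}
    - {"delta_pos": [0,2.6,-2.35]}
    - {"delta_pos": [0,2.6,-2.35]}
    - {"delta_pos": [0,2.6,-2.35]}

```text
invalid input at $.plan[0]: expected keys delta_pos, delta_rot
```

Emit:
move_arm:
  plan:
    - {"delta_rot": [-0.127,0,0]}
    - {"delta_rot": [-0.127,0,0]}
    - {"delta_rot": [-0.127,0,0]}
    - {"delta_rot": [-0.127,0,0]}
    - {"delta_rot": [-0.127,0,0]}
    - {"delta_rot": [-0.127,0,0]}
    - {"delta_rot": [-0.127,0,0]}
    - {"delta_rot": [-0.127,0,0]}
    - {"delta_rot": [0,0,0]}
    - {"delta_rot": [0,0,0]}

```text
invalid input at $.plan[0]: expected keys delta_pos, delta_rot
```

```bash
cat > off.py <<'E'
from h import *; from rig import r
from scipy.spatial.transform import Rotation as Ro
def off(t):
    st=r.read_state(); M=Ro.from_quat(st["ee_rot"]).as_matrix()
    print("t",round(st["t"],2),"pos",st["position"].round(4),"yaw z",np.degrees(np.arctan2(M[1,2],M[0,2])).round(2),"tilt",M[:,0].round(3),"F",st["force"].round(1),"w",round(st["grip_width"],4),"q",st["joints"].round(2))
    print("tool delta cm",(100*M.T@(np.array(t)-st["position"])).round(2))
E
python3 - <<'E'
from off import *
off([.5393,.0333,.08])
cv2.imwrite("pics/w1.png",r.snapshot("wrist")["frame"][:,:,::-1])
cv2.imwrite("pics/t1.png",r.snapshot("top")["frame"][:,:,::-1])
E
```

```text
t 0.35 pos [ 0.2112 -0.5881  0.2482] yaw z -70.25 tilt [-0.  0. -1.] F [-0.5  0.   0.4] w 0.085 q [ 1.12  0.43  0.03  1.57 -0.01  1.13 -0.08]
tool delta cm [ 16.83  51.89 -47.4 ]
```

View pics/w1.png

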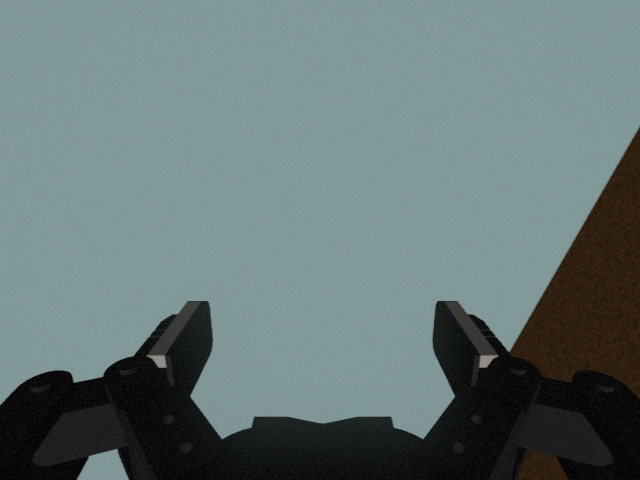

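Both keys are needed in every row, so the arm has not moved. The wrist view still shows bare bench.

Emit:
move_arm:
  plan:
    - {"delta_pos": [0,2.6,-2.35],"delta_rot": [0,0,0]}
    - {"delta_pos": [0,2.6,-2.35],"delta_rot": [0,0,0]}
    - {"delta_pos": [0,2.6,-2.35],"delta_rot": [0,0,0]}
    - {"delta_pos": [0,2.6,-2.35],"delta_rot": [0,0,0]}
    - {"delta_pos": [0,2.6,-2.35],"delta_rot": [0,0,0]}
    - {"delta_pos": [0,2.6,-2.35],"delta_rot": [0,0,0]}
    - {"delta_pos": [0,2.6,-2.35],"delta_rot": [0,0,0]}
    - {"delta_pos": [0,2.6,-2.35],"delta_rot": [0,0,0]}
    - {"delta_pos": [0,2.6,-2.35],"delta_rot": [0,0,0]}
    - {"delta_pos": [0,2.6,-2.35],"delta_rot": [0,0,0]}
  grip: 1

```text
t: 1.45
position: [0.377, -0.2779, 0.2486]
ee_rot: [0.407, 0.578, -0.407, 0.579]
force: [0.7, 0.9, -0.6]
grip_width: 0.0851
```

Emit:
move_arm:
  plan:
    - {"delta_pos": [0,2.6,-2.35],"delta_rot": [0,0,0]}
    - {"delta_pos": [0,2.6,-2.35],"delta_rot": [0,0,0]}
    - {"delta_pos": [0,2.6,-2.35],"delta_rot": [0,0,0]}
    - {"delta_pos": [0,2.6,-2.35],"delta_rot": [0,0,0]}
    - {"delta_pos": [0,2.6,-2.35],"delta_rot": [0,0,0]}
    - {"delta_pos": [0,2.6,-2.35],"delta_rot": [0,0,0]}
    - {"delta_pos": [0,2.6,-2.35],"delta_rot": [0,0,0]}
    - {"delta_pos": [0,2.6,-2.35],"delta_rot": [0,0,0]}
    - {"delta_pos": [0,2.6,-2.35],"delta_rot": [0,0,0]}
    - {"delta_pos": [0,2.6,-2.35],"delta_rot": [0,0,0]}

```text
t: 2.45
position: [0.5424, 0.0311, 0.2484]
ee_rot: [0.407, 0.578, -0.407, 0.578]
force: [1.1, -0.9, 0.9]
grip_width: 0.0854
```

Emit:
move_arm:
  plan:
    - {"delta_pos": [0,0,0],"delta_rot": [-0.127,0,0]}
    - {"delta_pos": [0,0,0],"delta_rot": [-0.127,0,0]}
    - {"delta_pos": [0,0,0],"delta_rot": [-0.127,0,0]}
    - {"delta_pos": [0,0,0],"delta_rot": [-0.127,0,0]}
    - {"delta_pos": [0,0,0],"delta_rot": [-0.127,0,0]}
    - {"delta_pos": [0,0,0],"delta_rot": [-0.127,0,0]}
    - {"delta_pos": [0,0,0],"delta_rot": [-0.127,0,0]}
    - {"delta_pos": [0,0,0],"delta_rot": [-0.127,0,0]}
    - {"delta_pos": [0,0,0],"delta_rot": [0,0,0]}

```text
t: 3.35
position: [0.5418, 0.0296, 0.2483]
ee_rot: [0.074, 0.703, -0.074, 0.703]
force: [-0.1, -0.5, -0.8]
grip_width: 0.0853
```

```bash
python3 - <<'E'
from off import *
off([.5393,.0333,.08])
w=r.snapshot("wrist")
print(proj(w,[.5393,.0333,.1]))
cv2.imwrite("pics/w2.png",w["frame"][:,:,::-1])
E
```

```text
t 3.35 pos [0.5418 0.0296 0.2483] yaw z -11.94 tilt [-0.  0. -1.] F [-0.1 -0.5 -0.8] w 0.0853 q [ 0.26  0.36 -0.55  1.74  0.21  1.1  -0.56]
tool delta cm [16.83  0.31 -0.32]
[[318.80433175 219.30030132]]
```

View pics/w2.png

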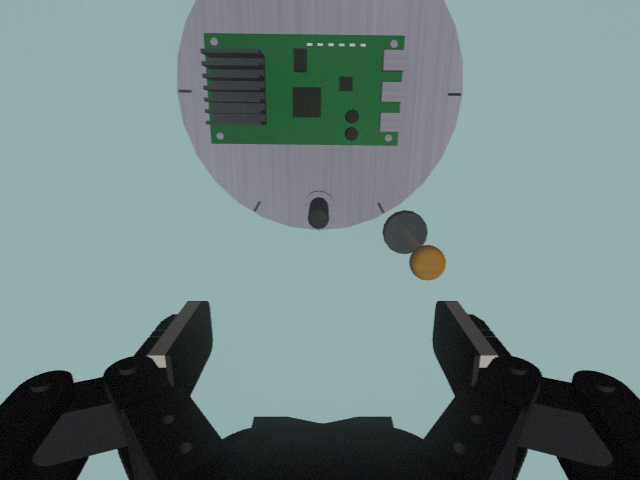

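The wrist view shows the post top at (318,219), as projected, with the ball at (428,263), clear to the right. Next I descend.

Emit:
move_arm:
  plan:
    - {"delta_pos": [2.0,0.3,-0.3],"delta_rot": [0,0,0]}
    - {"delta_pos": [2.5,0,0],"delta_rot": [0,0,0]}
    - {"delta_pos": [2.5,0,0],"delta_rot": [0,0,0]}
    - {"delta_pos": [2.5,0,0],"delta_rot": [0,0,0]}
    - {"delta_pos": [2.5,0,0],"delta_rot": [0,0,0]}
    - {"delta_pos": [2.5,0,0],"delta_rot": [0,0,0]}
    - {"delta_pos": [1.5,0,0],"delta_rot": [0,0,0]}
    - {"delta_pos": [0.8,0,0],"delta_rot": [0,0,0]}
    - {"delta_pos": [0,0,0],"delta_rot": [0,0,0]}
  grip: 0.7

```text
t: 4.3
position: [0.5391, 0.0333, 0.0796]
ee_rot: [0.075, 0.704, -0.075, 0.703]
force: [-0.2, -0.0, -0.2]
grip_width: 0.0594
```

Emit:
move_arm:
  plan:
    - {"delta_pos": [0,0,0],"delta_rot": [0,0,0]}
    - {"delta_pos": [0,0,0],"delta_rot": [0,0,0]}
    - {"delta_pos": [0,0,0],"delta_rot": [0,0,0]}
    - {"delta_pos": [0,0,0],"delta_rot": [0,0,0]}
    - {"delta_pos": [0,0,0],"delta_rot": [0,0,0]}
    - {"delta_pos": [0,0,0],"delta_rot": [0,0,0]}
    - {"delta_pos": [0,0,0],"delta_rot": [0,0,0]}
    - {"delta_pos": [0,0,0],"delta_rot": [0,0,0]}
  grip: 0

```text
t: 5.1
position: [0.5402, 0.0334, 0.0813]
ee_rot: [0.074, 0.703, -0.074, 0.704]
force: [-0.3, -0.7, 5.8]
grip_width: 0.0145
```

```bash
python3 - <<'E'
from off import *
off([.5393,.0333,.08])
cv2.imwrite("pics/s3.png",r.snapshot("side")["frame"][:,:,::-1])
# arc: chord per row, tool frame, tool z tangential, yaw step d
for n in (16,18):
    d=np.radians(123.6)/n; print(n,d, 9.2*np.sin(d),9.2*(1-np.cos(d)))
M=Ro.from_quat(r.read_state()["ee_rot"]).as_matrix();c=np.array([.5582,.1233,0])-r.read_state()["position"];print("axis in tool cm",100*M.T@c)
E
```

```text
t 5.1 pos [0.5402 0.0334 0.0813] yaw z -12.05 tilt [ 0.002 -0.    -1.   ] F [-0.3 -0.7  5.8] w 0.0145 q [ 0.18  0.55 -0.47  1.93  0.36  0.75 -0.7 ]
tool delta cm [ 0.13 -0.03 -0.08]
16 0.13482668471656195 1.236650849903702 0.08349328550499857
18 0.11984594197027729 1.099945152684496 0.06599098636935419
axis in tool cm [ 8.1247513   9.17038158 -0.12652219]
```

View pics/s3.png

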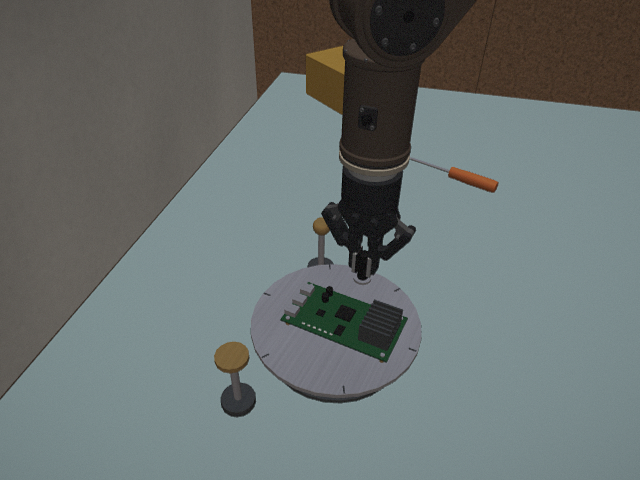

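The side view shows the fingers closed round the post at about (364,262), and the width reads 14.5 mm. Next I turn counterclockwise along the arc, 0.12 rad per row.

Emit:
move_arm:
  plan:
    - {"delta_pos": [0,0.066,1.1],"delta_rot": [-0.12,0,0]}
    - {"delta_pos": [0,0.066,1.1],"delta_rot": [-0.12,0,0]}
    - {"delta_pos": [0,0.066,1.1],"delta_rot": [-0.12,0,0]}
    - {"delta_pos": [0,0.066,1.1],"delta_rot": [-0.12,0,0]}
  grip: 0

```text
t: 5.55
position: [0.5831, 0.0343, 0.0812]
ee_rot: [-0.097, 0.701, 0.096, 0.7]
force: [-7.4, 0.1, 10.8]
grip_width: 0.0144
```

```bash
python3 - <<'E'
from off import *
a=np.radians(-101.87)+.48
off([.5582+.092*np.cos(a),.1233+.092*np.sin(a),.08])
cv2.imwrite("pics/s4.png",r.snapshot("side")["frame"][:,:,::-1])
E
```

```text
t 5.55 pos [0.5831 0.0343 0.0812] yaw z 15.68 tilt [-0.    -0.001 -1.   ] F [-7.4  0.1 10.8] w 0.0144 q [ 0.25  0.63 -0.59  1.81  0.46  0.84 -0.28]
tool delta cm [ 0.12  0.04 -0.  ]
```

View pics/s4.png

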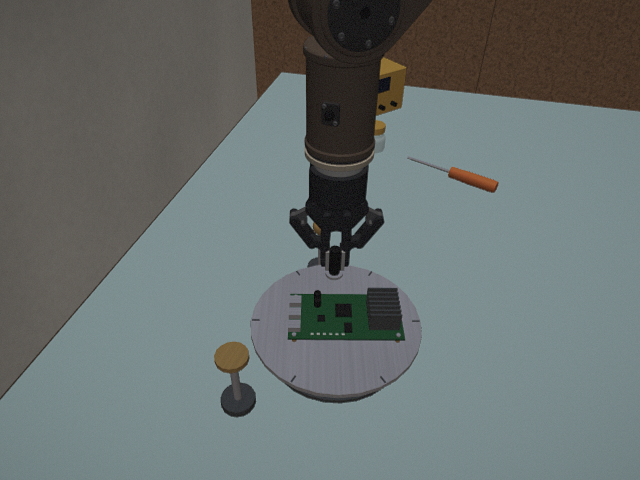

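The plate is turning with the post, now at (335,262), and the forces are small. j7 is moving away from its limit, so I carry on.

Emit:
move_arm:
  plan:
    - {"delta_pos": [0,0.066,1.1],"delta_rot": [-0.12,0,0]}
    - {"delta_pos": [0,0.066,1.1],"delta_rot": [-0.12,0,0]}
    - {"delta_pos": [0,0.066,1.1],"delta_rot": [-0.12,0,0]}
    - {"delta_pos": [0,0.066,1.1],"delta_rot": [-0.12,0,0]}
    - {"delta_pos": [0,0.066,1.1],"delta_rot": [-0.12,0,0]}
    - {"delta_pos": [0,0.066,1.1],"delta_rot": [-0.12,0,0]}
    - {"delta_pos": [0,0.066,1.1],"delta_rot": [-0.12,0,0]}

```text
t: 6.3
position: [0.642, 0.0818, 0.0813]
ee_rot: [-0.374, 0.6, 0.373, 0.601]
force: [-2.3, -2.2, 7.3]
grip_width: 0.0142
```

```bash
python3 - <<'E'
from off import *
a=np.radians(-101.87)+1.32
off([.5582+.092*np.cos(a),.1233+.092*np.sin(a),.08])
E
```

```text
t 6.3 pos [0.642  0.0818 0.0813] yaw z 63.77 tilt [ 0.001 -0.001 -1.   ] F [-2.3 -2.2  7.3] w 0.0142 q [ 0.27  0.77 -0.77  1.64  0.62  0.99  0.4 ]
tool delta cm [0.13 0.15 0.02]
```

Emit:
move_arm:
  plan:
    - {"delta_pos": [0,0.08,1.1],"delta_rot": [-0.12,0,0]}
    - {"delta_pos": [0,0.08,1.1],"delta_rot": [-0.12,0,0]}
    - {"delta_pos": [0,0.08,1.1],"delta_rot": [-0.12,0,0]}
    - {"delta_pos": [0,0.066,1.1],"delta_rot": [-0.12,0,0]}
    - {"delta_pos": [0,0.066,1.1],"delta_rot": [-0.12,0,0]}
    - {"delta_pos": [0,0.066,1.1],"delta_rot": [-0.12,0,0]}
    - {"delta_pos": [0,0.066,1.1],"delta_rot": [-0.12,0,0]}
    - {"delta_pos": [0,0,0],"delta_rot": [0,0,0]}
    - {"delta_pos": [0,0,0],"delta_rot": [0,0,0]}

```text
t: 7.2
position: [0.6454, 0.1582, 0.0814]
ee_rot: [0.586, -0.396, -0.584, -0.398]
force: [4.2, 1.5, 2.1]
grip_width: 0.0148
```

```bash
python3 - <<'E'
from off import *
a=np.radians(21.75)
off([.5582+.092*np.cos(a),.1233+.092*np.sin(a),.08])
cv2.imwrite("pics/s5.png",r.snapshot("side")["frame"][:,:,::-1])
E
```

```text
t 7.2 pos [0.6454 0.1582 0.0814] yaw z 111.67 tilt [ 0.004  0.002 -1.   ] F [4.2 1.5 2.1] w 0.0148 q [ 0.23  0.86 -0.95  1.58  0.77  1.1   1.03]
tool delta cm [ 0.14  0.19 -0.01]
```

View pics/s5.png

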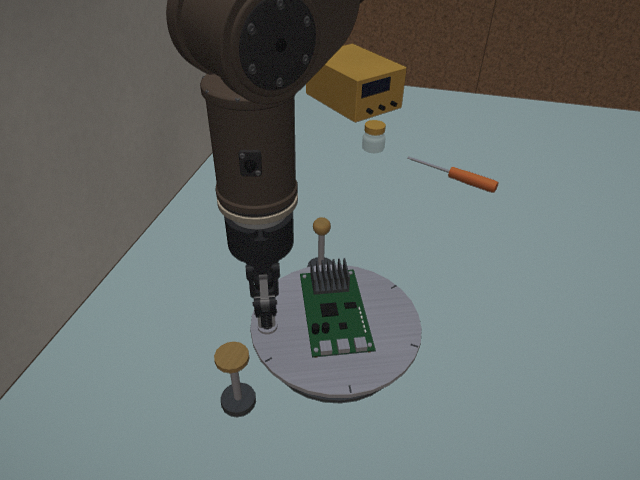

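The side view shows the heat sink at (330,275), facing the ball at (321,226). Now I release and retreat upwards.

Emit:
move_arm:
  plan:
    - {"delta_pos": [0,0,0],"delta_rot": [0,0,0]}
    - {"delta_pos": [0,0,0],"delta_rot": [0,0,0]}
    - {"delta_pos": [0,0,0],"delta_rot": [0,0,0]}
    - {"delta_pos": [0,0,0],"delta_rot": [0,0,0]}
    - {"delta_pos": [0,0,0],"delta_rot": [0,0,0]}
    - {"delta_pos": [0,0,0],"delta_rot": [0,0,0]}
  grip: 0.6

```text
t: 7.85
position: [0.6436, 0.1574, 0.0803]
ee_rot: [-0.585, 0.397, 0.585, 0.397]
force: [0.1, -0.2, -0.1]
grip_width: 0.0514
```

Emit:
move_arm:
  plan:
    - {"delta_pos": [-1,0,0],"delta_rot": [0,0,0]}
    - {"delta_pos": [-2,0,0],"delta_rot": [0,0,0]}
    - {"delta_pos": [-2,0,0],"delta_rot": [0,0,0]}
    - {"delta_pos": [-2,0,0],"delta_rot": [0,0,0]}
    - {"delta_pos": [-2,0,0],"delta_rot": [0,0,0]}
    - {"delta_pos": [-2,0,0],"delta_rot": [0,0,0]}
    - {"delta_pos": [-2,0,0],"delta_rot": [0,0,0]}
    - {"delta_pos": [-1,0,0],"delta_rot": [0,0,0]}
    - {"delta_pos": [0,0,0],"delta_rot": [0,0,0]}
    - {"delta_pos": [0,0,0],"delta_rot": [0,0,0]}

```text
t: 8.85
position: [0.6435, 0.1572, 0.2202]
ee_rot: [0.585, -0.397, -0.585, -0.397]
force: [-0.4, -0.8, -0.7]
grip_width: 0.0511
```

```bash
python3 - <<'E'
from off import *
off([.64,.158,.08])
for n in ("side","top","wrist"): cv2.imwrite(f"pics/{n}6.png",r.snapshot(n)["frame"][:,:,::-1])
a=np.radians(21.75);b=np.radians(-68.25);s=r.snapshot("side");w=r.snapshot("wrist")
P=[[.5582+.092*np.cos(a),.1233+.092*np.sin(a),.1],[.5582+.062*np.cos(b),.1233+.062*np.sin(b),.088],[.5582,.1233,.06]]
print(proj(s,P),proj(w,P))
E
```

```text
t 8.85 pos [0.6435 0.1572 0.2202] yaw z 111.72 tilt [ 0. -0. -1.] F [-0.4 -0.8 -0.7] w 0.0511 q [ 0.26  0.73 -1.03  1.45  0.64  1.32  1.14]
tool delta cm [14.02  0.3   0.21]
[[265.94328902 299.27968259]
 [330.44461827 267.82177372]
 [336.67653083 314.49278336]] [[322.43864747 237.1364475 ]
 [224.9753304   93.53558209]
 [322.33012717  96.26326024]]
```

View pics/side6.png

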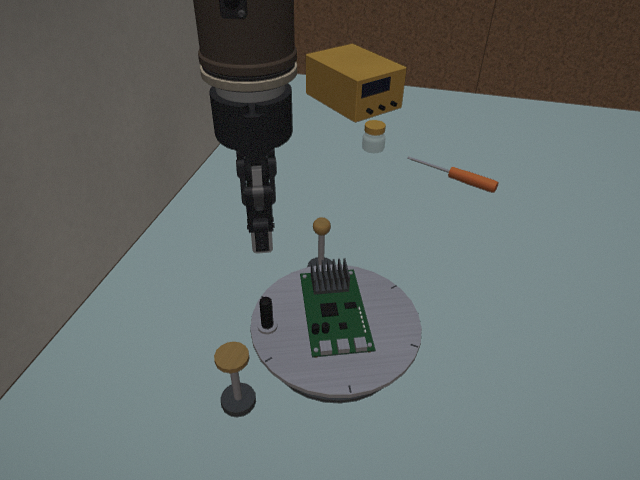

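View pics/wrist6.png

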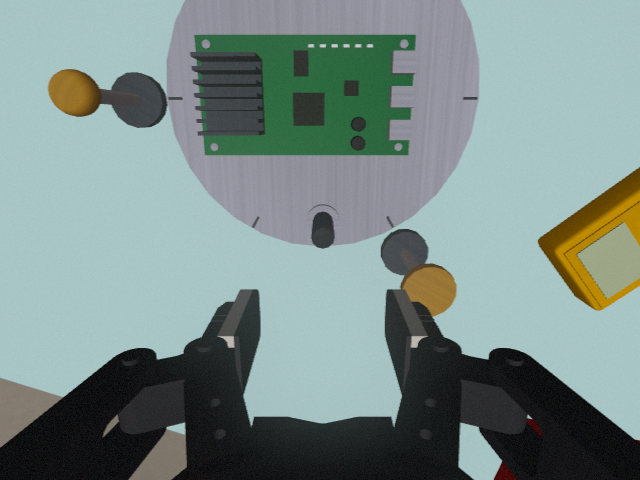

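The side view shows the gripper clear, the post top at (266,299) and the heat sink at (330,275). Predicted were (266,299) and (330,268). In the wrist view the heat sink, the foot and the ball (75,92) lie on one line, so it is aligned and at rest. I hand in.

```bash
python3 -c "
from rig import r
print(r.close_job())"
```

```text
the job is handed in; nothing more can be done
None
```

I gripped the post, turned the table about 124° counterclockwise until the heat sink faced the ball-ended probe, let go and raised the gripper clear. The job was handed in at about 9 s.

- **Alignment:** In the last side and wrist pictures the heat sink, the probe foot and the ball lie on one line. The post top is within about 1 px of where the index position predicts. The heat sink centre read by eye was about 7 px lower in the side picture than predicted. It had been 3 px off before the turn too, and I put this down to where I picked its centre.
- **Click-in:** I judged this from the table's resting position after release, as I did not test it separately.
- **Contact:** The force was about 0 N on release, and the highest reading at the end of any move was about 13 N. The gripper ended about 0.12 m above the post top and touches nothing.
- **Refused moves:** My first three move calls were refused for a format mistake, and the arm did not move.

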